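# Clamp the split bamboo board and lift it

## Robot

A 6-joint arm with a two-finger parallel gripper is mounted at the origin on the work surface. World frame = base frame: x ahead of the robot, y to its left, z up, the work surface at z = 0. Lengths are in m, angles in rad, forces in N, time in s.
With the tool pointing down it reaches from about 0.35 to 0.725 m from the base axis. Payload 4.3 kg.
Tool frame: the origin (TCP) lies midway between the tips of the shut fingers; the grasp point (between the pads) lies 19 mm behind it; z points along the fingers, y is the direction in which the jaws open and shut (so a half turn about z gives the same grasp; the last joint's range is limited). The gripper opens to 85 mm and grips with 20 to 120 N. Pads are 22 mm wide; open, the fingers measure 114 mm over their backs; the gripper's body (76 mm by 85 mm) begins 54 mm behind the grasp point. The pads swing forward as they close: fully open they stand 13 mm farther back than shut.
Start: joints at [1.101, 0.377, 0.081, 1.274, 0, 1.46], TCP at [0.202, 0.538, 0.231] pointing down, gripper open.
Joint ranges: [-2.72, 2.72], [-0.84, 1.66], [-1.02, 1.22], [-1.77, 2.12], [-1.37, 1.28], [-3.14, 3.14]. Speed limits (rad/s): [2.57, 2.57, 3.14, 3.14, 3.14, 3.14].

## Interface

Orientations are given as a rotation vector (axis times angle).
In Python, from rig import r gives the robot as it stands.
- The arm moves only by the tool arm_command, never from a script. Its argument "motion" is a list of rows, each a list of 7 numbers: the finger opening in mm, from 0 to 85.4, then the shift along the world's x, y, z in mm, then the turn, a rotation vector about the world's x, y, z in rad. In form: [[claw, dx, dy, dz, wx, wy, wz], ...]. A call has 1 to 12 rows; each row shifts and turns the pose as measured when the row begins; what a row does not reach is not made up. A row lasts 1/12 s, in which the tool goes at most 41.7 mm and 7.16 degrees, less where a joint would pass 70% of its speed; a pose out of reach is approached as far as the arm can. A call with a gripper value outside its range is refused whole. The fingers move at their own pace and stop on an object; "newtons" is the grip in N (left out, the last holds). Time passes only in rows, so rows that do not move let the fingers close. It gives the time, the measured TCP pose, the force and the opening at its end, in the units of the state.
- r.read_state(): the state, without advancing time (a new reading comes with each control period).
- r.get_image(name): name is "scene" or "top"; returns (picture, depth): 480x640x3 uint8, blue, green, red; 480x640 float32, m along the optical axis (not along the pixel's ray), 0 where there is no reading.
- r.calibration(name): a dict with "fovy" (degrees; the focal length in pixels is half the picture's height over the tangent of half this angle, whatever the lens; pixels are square), "cx", "cy" (the principal point, pixels), "rvec" (rotation vector, rad) and "tvec" (3), from world to camera coordinates, as OpenCV has them. Camera axes: x right, y down, z forward; pixel columns grow to the right and rows downward; lengths in m; the calibration is good to about 2 mm. A picture is of the moment at which its call begins. calibration takes no time and is no camera call.
- r.job_done(): hands the job in, once; it reports no verdict.
The state is a dict: "t": time; "joint_pos": joint angles; "dq": joint speeds; "tau": joint torques, N m; "ee_pos": TCP position; "orientation": TCP orientation; "force": force on the tool from outside, world axes, zero at the start; "torque": the same for the moment, N m; "opening": finger opening in m.
Only numpy, scipy, OpenCV 4.12 (cv2) and the standard library are available. Lean on these libraries where they do the work, as an engineer would, in place of code of your own. Each camera call takes 0.05 s, during which the arm holds its last target.

## Task

The little bamboo board has split along its glue line; the joint is freshly glued and the one-hand bar clamp stands over the two halves with its jaws wide. Take the clamp by handle and trigger only and pump the trigger - squeeze it home, let it spring out, again - until the jaws have drawn the halves together and nip them firmly, but gently enough not to crush the board; don't push the board or the far jaw by hand. Then, without letting go, lift the clamped board level, about 10 cm off the tiles, and finish while still holding it up with the trigger squeezed, everything else on the counter left alone.

Things in the scene. Friction and masses are not known exactly. Their poses are not given: they have to be found in the camera images.
- clamp_grip (a point): Where to take the one-hand bar clamp: midway between the back of its dark green handle and the front of its orange trigger when the trigger is out, 122 mm above the clamp's feet. x along the bar to the far jaw, z up. There they measure 61 mm over both with the trigger out, 36 mm with it home (31 mm under 35 N). Handle 18 x 26 mm, top 28 mm higher; trigger 13 x 20 mm, top 22 mm higher.
- clamp: The clamp: green housing and handle with all they carry, 0.38 kg, loose, standing on its jaws' feet and a stand foot under the handle, astride the board; gripped, it slides on the tiles to centre itself. Origin on the tiles under the near jaw's pad face; x along the bar to the far jaw, z up. Housing top 78 mm up, bar top 56 mm up; 7 mm wide, the bar sticks out 72 to 120 mm behind the housing (-x).
- clamp_trigger (a joint): The trigger, rad: 0 = out (sprung, 1 N), 0.22 = home; the stop gives a little (0.3 at 60 N). A full squeeze draws the bar in 9 to 14 mm; a ratchet keeps it there. With the jaws tight the trigger stalls, often well short of home; a stall near home: let out and squeeze again. Stalled, a newton of squeeze puts 2 N on the board (20 N: 40 N; 60 N: 117 N; 80 N crushes).
- clamp_bar (a joint): How far the bar has been drawn in, m: 0 = jaws fully open (155 mm between their faces); the gap between the faces is 0.155 minus this value. The jaws meet the closed board (110 mm) at about 0.045. It grows with each squeeze; when the trigger is let out it may slip back by up to one tooth (4.5 mm).
- near_jaw: The jaw on the housing, under the handle's side (fixed to the handle): a green post with a black rubber pad 32 mm wide x 24 mm high, 2 mm off the tiles. Origin on the tiles under the middle of the pad's face; x towards the far jaw, z up.
- far_jaw: The jaw on the end of the bar, same pad, post 60 mm high. Its origin is the near jaw's origin shifted along -x by the value of joint clamp_bar.
- far_face (a point): Middle of the far jaw's pad face, 13 mm above the tiles.
- trigger_grip: The orange trigger lever. Its origin lies on its pivot, 10 mm above the clamp's feet and 17 mm behind the near jaw's pad face; it reaches 134 mm up from there.
- board_near_mid (a point): Centre of the board half next to the near jaw: striped bamboo, 55 mm along the clamp (x) x 130 x 14 mm thick, 0.07 kg, 7 mm above its underside; its glued face is at x = +27.5 mm.
- board_far_mid (a point): Centre of the other half, same size (it has a dark hanging hole); its glued face is at x = -27.5 mm. The halves lie 1 to 4 mm apart at the start; when the joint is shut the two centres are 55 mm apart.
- board_near: The near half; origin at the centre of its underside.
- board_far: The far half; origin at the centre of its underside.
- rice_box: Red plastic rice box with a clip-on lid, 188 x 128 x 91 mm high; leave alone.
- jar: Glass jar with a twist cap, 72 mm wide, 110 mm high; leave alone.
- bowl_a: Blue melamine bowl, 120 mm wide, 55 mm high; leave alone.
- bowl_b: Blue melamine bowl, 120 mm wide, 55 mm high; leave alone.
- wok_spatula: Steel wok spatula lying flat, 400 mm long, origin in its shaft; leave alone.
- soup_spoon: White ceramic soup spoon, 125 mm long, origin in its bowl; leave alone.
- glue_bottle: Cream glue bottle with an orange nozzle, 56 mm wide, 150 mm high; leave alone.
There are look-alikes about, which are no part of the job. What is shaped like the board_near but blue or green is not meant.

How it is judged:
By the outcome, as a careful person would: the job done as asked, in the order asked, and still so for the second after the job is handed in, while the arm keeps its last pose, push and grip.
It also fails if it takes over 40 s, if anything falls off the work surface, if the arm or the gripper's body presses on something with over 40 N, if the wrist force passes 120 N, or if a joint passes its speed limit or range.

## Working session

There is one attempt and no reset: what is moved stays moved. The work goes in short steps, Python scripts to look and compute and a tool call to move; the robot and the scene stay as the last step left them, time stands still between calls to the robot, and variables do not carry over. Pictures are saved under pics/ and viewed, and the job is handed in when it is done.

Besides the shell and the picture viewer there is one more tool, called after "Request:" in YAML: its name, and indented under it one key for each argument. arm_command: Moves the arm, as the interface text tells. Its arguments: {"type":"object","properties":{"motion":{"type":"array"},"newtons":{"type":"number"}},"required":["motion"]}

```bash
mkdir -p pics; ls
cat > h.py <<'E'
import numpy as np, cv2
from rig import r
def cal(n):
    c=r.calibration(n); f=240/np.tan(np.radians(c['fovy'])/2)
    R,_=cv2.Rodrigues(np.array(c['rvec'],float)); return f,c['cx'],c['cy'],R,np.array(c['tvec'],float).ravel()
def back(n,u,v,d):
    f,cx,cy,R,t=cal(n); p=np.array([(u-cx)/f*d,(v-cy)/f*d,d]); return R.T@(p-t)
def backz(n,u,v,z):
    f,cx,cy,R,t=cal(n); o=-R.T@t; w=R.T@np.array([(u-cx)/f,(v-cy)/f,1]); return o+w*(z-o[2])/w[2]
def proj(n,P):
    f,cx,cy,R,t=cal(n); p=R@np.array(P,float)+t; return np.array([cx+f*p[0]/p[2],cy+f*p[1]/p[2]])
E
python3 - <<'E'
from h import *
for n in("scene","top"):
    im,d=r.get_image(n); cv2.imwrite(f"pics/{n}0.png",im); np.save(f"pics/{n}0.npy",d); print(n,r.calibration(n))
print(r.read_state())
E
```

```text
pics
scene {'fovy': 53.863244015949086, 'cx': 322.41391772853416, 'cy': 242.19557764777417, 'rvec': array([ 2.21572936,  1.18795033, -0.42907776]), 'tvec': array([-0.29188398, -0.31244436,  1.53182974])}
top {'fovy': 56.61677734773497, 'cx': 319.41064301426405, 'cy': 241.03124781376388, 'rvec': array([ 2.09960991, -2.15117214,  0.18028226]), 'tvec': array([-0.029775  ,  0.55821607,  1.10844159])}
{'t': 0.1, 'joint_pos': array([1.10068235e+00, 3.77941029e-01, 7.97882079e-02, 1.27438334e+00,
       8.42544487e-06, 1.46050254e+00]), 'dq': array([-8.57783735e-05, -1.85847349e-03,  2.91335679e-03, -2.68374815e-04,
       -3.87243141e-04,  1.23249625e-03]), 'tau': array([ 1.73970711e-03, -4.64693320e+01,  2.70582479e+01,  1.20480603e-02,
       -9.84702206e-05, -2.22419800e-06]), 'ee_pos': array([0.20219147, 0.5376737 , 0.23049337]), 'orientation': array([-5.62069406e-01, -3.09038784e+00,  2.61443518e-03]), 'force': array([-0.2999118 ,  0.06485573,  0.85727989]), 'torque': array([-0.0372607 , -0.02187045, -0.01539208]), 'opening': 0.08542322549195966}
```

View pics/scene0.png

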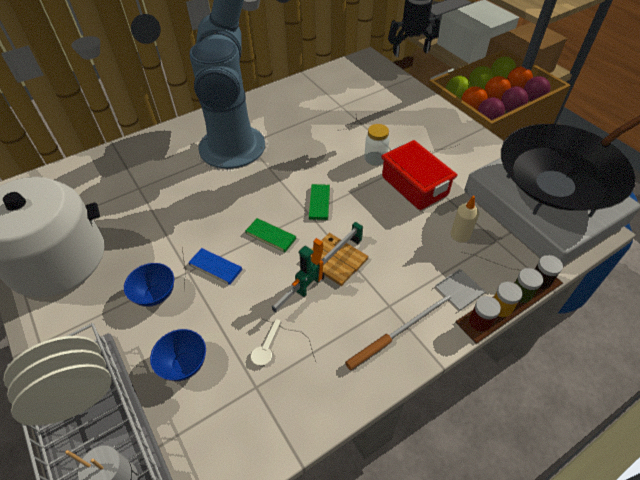

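View pics/top0.png

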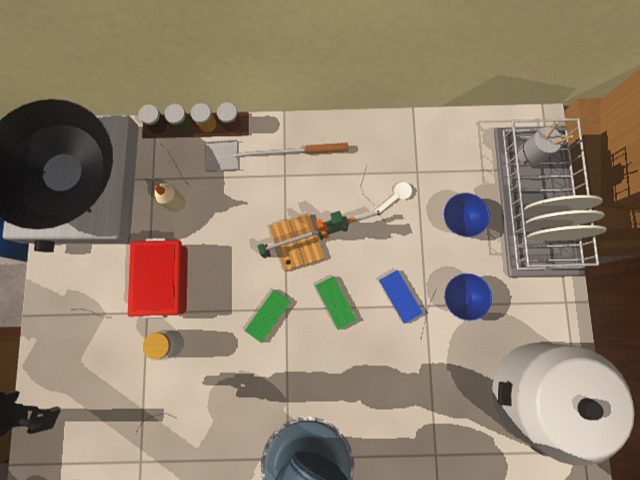

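The top view shows the clamp with its far jaw near (263,250), the handle near (340,222) and the board near (298,242). In the scene view the handle is near (306,270). I'll enlarge both.

Run:
```python
import cv2
a=cv2.imread("pics/top0.png")[175:285,235:425]; cv2.imwrite("pics/topc.png",cv2.resize(a,None,fx=4,fy=4,interpolation=cv2.INTER_CUBIC))
a=cv2.imread("pics/scene0.png")[205:325,255:395]; cv2.imwrite("pics/scenec.png",cv2.resize(a,None,fx=5,fy=5,interpolation=cv2.INTER_CUBIC))
```

```text
(no output)
```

View pics/topc.png

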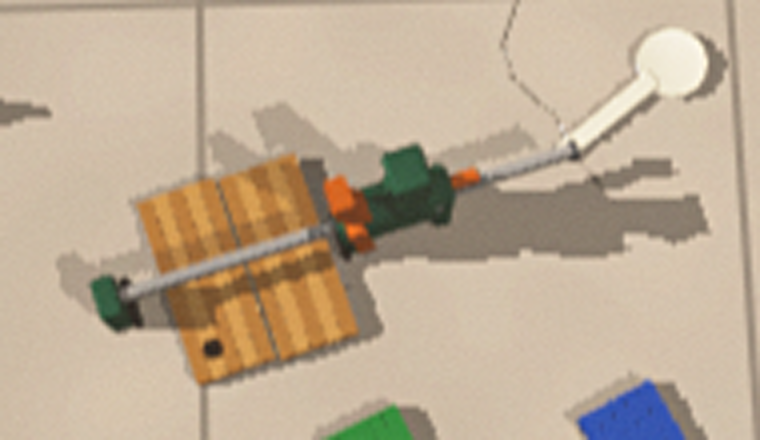

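View pics/scenec.png

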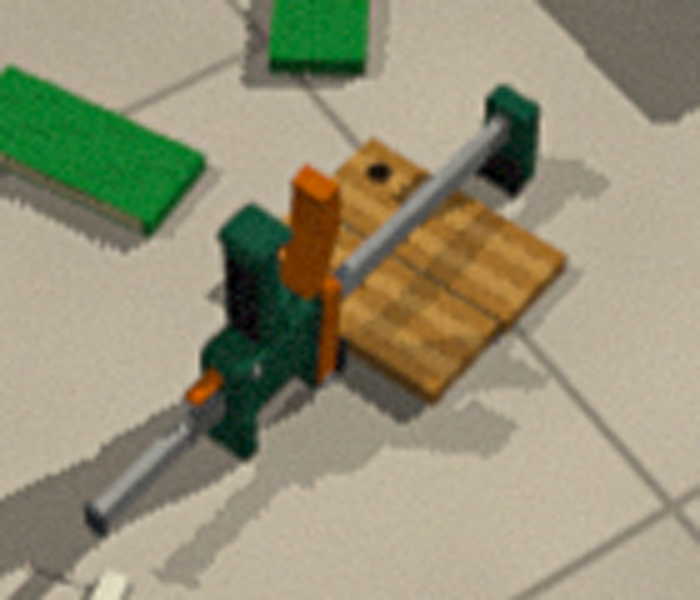

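Run:
```python
from h import *
d=np.load("pics/top0.npy"); s=np.load("pics/scene0.npy")
for n in("top","scene"):
    f,cx,cy,R,t=cal(n); print(n,"cam at",-R.T@t)
def T(cu,cv_): return 235+cu/4-.375,175+cv_/4-.375
def S(cu,cv_): return 255+cu/5-.4,205+cv_/5-.4
for nm,p in dict(handle=(405,168),trig=(342,190),barfar=(135,293),barmid=(250,255),barnear=(320,234),tail=(560,152),hous=(400,215),farj=(105,295),b1=(190,215),b2=(310,330)).items():
    u,v=T(*p); D=d[int(round(v)),int(round(u))]; print(nm,(round(u,1),round(v,1)),back("top",u,v,D).round(4))
for nm,p in dict(handle=(253,222),trig=(316,184),barfar=(490,135),barmid=(420,200),tail=(110,505),farj=(512,105)).items():
    u,v=S(*p); D=s[int(round(v)),int(round(u))]; print("S",nm,(round(u,1),round(v,1)),back("scene",u,v,D).round(4))
# point cloud of tall clamp things
for n,dd,box in(("top",d,(175,285,235,425)),("scene",s,(205,325,255,395))):
    f,cx,cy,R,t=cal(n); v,u=np.mgrid[box[0]:box[1],box[2]:box[3]]; D=dd[v,u]
    P=(np.stack([(u-cx)/f*D,(v-cy)/f*D,D],-1).reshape(-1,3)-t)@R; P=P[D.ravel()>0]
    np.save(f"pics/P_{n}.npy",P)
    for lo,hi in((.138,.146),(.146,.16)):
        q=P[(P[:,2]>lo)&(P[:,2]<hi)]; print(n,lo,len(q)); print(q.round(4)[:40])
```

```text
top cam at [ 0.35370562 -0.0495144   1.18893867]
scene cam at [ 1.17039445 -0.41377235  0.99412744]
handle (335.9, 216.6) [ 0.5981 -0.0847  0.148 ]
trig (320.1, 222.1) [ 0.5873 -0.0466  0.1402]
barfar (268.4, 247.9) [0.5412 0.0884 0.0579]
barmid (297.1, 238.4) [0.565  0.0143 0.0536]
barnear (314.6, 233.1) [ 0.5771 -0.0314  0.0568]
tail (374.6, 212.6) [ 0.6283 -0.1894  0.0538]
hous (334.6, 228.4) [ 0.5799 -0.0823  0.0977]
farj (260.9, 248.4) [0.5394 0.107  0.0636]
b1 (282.1, 228.4) [0.6015 0.0568 0.0108]
b2 (312.1, 257.1) [ 0.5208 -0.0227  0.0125]
S handle (305.2, 249.0) [ 0.5929 -0.0873  0.1489]
S trig (317.8, 241.4) [ 0.5861 -0.0487  0.1428]
S barfar (352.6, 231.6) [0.5467 0.0835 0.0521]
S barmid (338.6, 244.6) [0.5618 0.0287 0.0517]
S tail (276.6, 305.6) [ 0.6314 -0.1936  0.0531]
S farj (357.0, 225.6) [0.5419 0.1007 0.0603]
top 0.138 41
[[ 0.5949 -0.0465  0.1407]
 [ 0.5922 -0.0392  0.1423]
 [ 0.5922 -0.0416  0.1424]
 [ 0.5923 -0.044   0.1414]
 [ 0.5925 -0.0464  0.1402]
 [ 0.59   -0.0367  0.1417]
 [ 0.5892 -0.0392  0.1448]
 [ 0.5899 -0.0416  0.1414]
 [ 0.5894 -0.044   0.1436]
 [ 0.5
[... 3419 characters left out ...]
 0.5935 -0.0828  0.15  ]
 [ 0.5941 -0.0805  0.149 ]
 [ 0.588  -0.0954  0.1495]
 [ 0.5901 -0.094   0.1506]
 [ 0.591  -0.0919  0.1502]
 [ 0.5917 -0.0897  0.1493]
 [ 0.5927 -0.0877  0.1489]
 [ 0.5923 -0.0849  0.1466]
 [ 0.5971 -0.085   0.1517]
 [ 0.5959 -0.0817  0.1481]
 [ 0.5982 -0.0804  0.1496]
 [ 0.5971 -0.0771  0.1462]
 [ 0.5995 -0.0759  0.1478]
 [ 0.5883 -0.1009  0.15  ]
 [ 0.5883 -0.0984  0.1482]
 [ 0.5914 -0.0974  0.1508]
 [ 0.5906 -0.0944  0.1478]
 [ 0.5933 -0.0934  0.1499]
 [ 0.5937 -0.091   0.1486]
 [ 0.596  -0.0897  0.1502]
 [ 0.5969 -0.0876  0.1496]
 [ 0.5973 -0.0852  0.1485]
 [ 0.601  -0.0847  0.152 ]
 [ 0.6006 -0.0819  0.1495]
 [ 0.6018 -0.08    0.1494]
 [ 0.6016 -0.0772  0.1473]]
```

Run:
```python
from h import *
for n in("top","scene"):
    P=np.load(f"pics/P_{n}.npy")
    b=P[(P[:,2]>.046)&(P[:,2]<.062)]
    b0=np.array([.5885,-.06]);a=np.radians(107.2)
    for k in range(4):
        ex=np.array([np.cos(a),np.sin(a)]);ey=np.array([-ex[1],ex[0]])
        q=(b[:,:2]-b0)@np.c_[ex,ey]; m=(abs(q[:,1])<.008)&((q[:,0]>.03)&(q[:,0]<.145)|(q[:,0]<-.07)&(q[:,0]>-.138))
        s,c=np.polyfit(q[m,0],q[m,1],1); a+=s; b0=b0+ey*c
    print(n,"bar yaw",np.degrees(a),m.sum(),b0)
    a=np.radians(107.2); ex=np.array([np.cos(a),np.sin(a)]);ey=np.array([-ex[1],ex[0]])
    for nm,lo,hi,c0,w in(("handle",.144,.156,(.594,-.086),.022),("trig",.136,.147,(.585,-.047),.018)):
        q=P[(P[:,2]>lo)&(P[:,2]<hi)]; l=(q[:,:2]-c0)@np.c_[ex,ey]; k=(abs(l)<w).all(1); q=q[k];l=l[k]
        pc=[np.percentile(l[:,i],[2,98]) for i in(0,1)]
        mid=[x.mean() for x in pc]; print(nm,len(q),"size mm",[1000*(x[1]-x[0]) for x in pc],"ctr",np.array(c0)+ex*mid[0]+ey*mid[1],"minrect",cv2.minAreaRect((q[:,:2]*1000).astype(np.float32)))
```

```text
top bar yaw 106.77013522663502 221 [ 0.58755368 -0.06029293]
handle 120 size mm [np.float64(24.70390127081655), np.float64(27.236120956777537)] ctr [ 0.59574059 -0.08575598] minrect ((595.8140869140625, -85.83816528320312), (28.18456268310547, 25.252355575561523), 17.632829666137695)
trig 47 size mm [np.float64(12.445076852369425), np.float64(19.577680662084042)] ctr [ 0.58372389 -0.04468226] minrect ((583.6327514648438, -44.64148712158203), (20.33548927307129, 12.543814659118652), 17.855682373046875)
scene bar yaw 106.69563378374806 250 [ 0.5894388  -0.05970939]
handle 114 size mm [np.float64(24.77034741952274), np.float64(26.08409941340639)] ctr [ 0.59871003 -0.08924661] minrect ((598.7410888671875, -89.31143188476562), (27.34225845336914, 26.76004409790039), 16.21990394592285)
trig 49 size mm [np.float64(13.165515163588013), np.float64(18.523587022708185)] ctr [ 0.58577987 -0.04883841] minrect ((585.4276733398438, -48.70171356201172), (20.141382217407227, 13.597515106201172), 19.766857147216797)
```

Run:
```python
from h import *
a=np.radians(106.75); ex=np.array([np.cos(a),np.sin(a)]);ey=np.array([-ex[1],ex[0]]); b0=np.array([.5885,-.06])
for n in("scene","top"):
    P=np.load(f"pics/P_{n}.npy"); l=(P[:,:2]-b0)@np.c_[ex,ey]*1000; z=P[:,2]*1000
    for lo in range(60,156,8):
        m=(z>lo)&(z<lo+8)&(abs(l[:,0])<60)&(abs(l[:,1])<25); q=l[m]
        h=np.histogram(q[:,0],bins=np.arange(-60,40,5))[0]
        print(n,lo,h, q.min(0).round(0) if len(q) else '', q.max(0).round(0) if len(q) else '')
    # board edges along s
    m=(z>8)&(z<20)&(abs(l[:,1])<70)&(l[:,0]>10)&(l[:,0]<160); print(n,"board s range",np.percentile(l[m,0],[1,99]),np.percentile(l[m,1],[1,99]))
    m=(z>30)&(z<65)&(abs(l[:,1])<14)&(l[:,0]>130)&(l[:,0]<200); print(n,"far jaw",np.percentile(l[m,0],[2,50,98]))
```

```text
scene 60 [5 3 4 3 2 2 3 2 1 3 1 4 3 1 0 0 0 0 0] [-60. -18.] [ 7. -7.]
scene 68 [15 10 10 11  5  2  6  3  7  4  6  9  5  2  2  0  0  0  0] [-60. -18.] [13. 15.]
scene 76 [11  9 11 21  3  2  3  2  0  3 13 13  7  6  2  0  0  0  0] [-60. -17.] [12. 12.]
scene 84 [ 0  0  0 14  2  4  1  2  0  0  0 20  3  4  0  0  0  0  0] [-44. -15.] [ 9. 11.]
scene 92 [ 0  0  1 15  6  1  5  6  0  0  0  8 16  2  1  0  0  0  0] [-45. -15.] [12. 11.]
scene 100 [ 0  0  0 14  3  4  1  0  0  0  0  1 13  5  1  0  0  0  0] [-44. -14.] [12.  9.]
scene 108 [ 0  0  0 15  4  2  1  0  0  0  0  0  8 14  4  3  0  0  0] [-44. -14.] [17.  9.]
scene 116 [ 0  0  0 14  6  3  0  0  0  0  0  0  4 16  3  1  0  0  0] [-44. -14.] [17. 11.]
scene 124 [ 0  0  0 15  4  6  0  0  0  0  0  0  2 15  4  2  0  0  0] [-45. -14.] [17. 11.]
scene 132 [ 0  0  1 11  4  2  2  0  0  0  0  0  2 11  5  3  0  0  0] [-45. -14.] [16.  9.]
scene 140 [ 0  0  0 22  5  5  1  8  6  0  0  0  1 14 12  9  0  0  0] [-44. -15.] [18. 12.]
scene 148 [ 0  0  0  9 20 18 16 14  2  0  0  0  0  0  0  0  0  0  0] [-43. -15.] [-20.  12.]
scene board s range [ 23.62709
[... 440 characters left out ...]
 8  3  1  1  0  0  0] [-37. -11.] [16. 15.]
top 100 [0 0 0 0 0 2 2 3 5 0 0 0 2 5 1 0 0 0 0] [-33.  -9.] [13. 13.]
top 108 [0 0 0 0 1 1 0 1 0 0 0 0 0 0 1 2 1 0 0] [-36.   9.] [20. 13.]
top 116 [0 0 0 0 1 1 2 1 0 0 0 0 0 0 2 1 0 0 0] [-39.  10.] [15. 13.]
top 124 [0 0 0 0 1 1 3 0 0 0 0 0 0 0 0 1 4 0 0] [-36.  -7.] [23. 14.]
top 132 [0 0 0 0 0 0 1 1 0 0 0 0 0 0 5 2 6 0 0] [-29.  -7.] [22. 13.]
top 140 [ 0  0  0  0  3  5  4  3  4  2  0  0  0  3 14 18  5  0  0] [-39. -14.] [22. 14.]
top 148 [ 0  0  0  0 16 18 21 20 21  3  0  0  0  0  0  0  0  0  0] [-39. -13.] [-14.  15.]
top board s range [ 27.58629839 137.81281765] [-62.24304909  66.27882613]
top far jaw [132.25820448 167.10075933 181.17976412]
```

```bash
cat > pose.py <<'E'
from h import *
from scipy.spatial.transform import Rotation as Ro
def pose(yaw=106.75,tgt=(.5917,-.0705)):
    s=r.read_state(); R=Ro.from_rotvec(s['orientation']); M=R.as_matrix()
    best=None
    for k in(0,180):
        a=np.radians(yaw+k); y=np.array([np.cos(a),np.sin(a),0]); z=np.array([0,0,-1.]); x=np.cross(y,z)
        rv=(Ro.from_matrix(np.c_[x,y,z])*R.inv()).as_rotvec(); print("turn",k,rv.round(4),"deg",np.degrees(np.linalg.norm(rv)).round(2))
    print("t",round(s['t'],2),"tcp",(s['ee_pos']*1000).round(1),"open",round(s['opening']*1000,1),"F",s['force'].round(1),"T",s['torque'].round(2),"q",s['joint_pos'].round(2),"ytool",M[:,1].round(3),"z",M[:,2].round(3))
    print("dxy mm",((np.array(tgt)-s['ee_pos'][:2])*1000).round(1))
E
python3 -c "from pose import *;pose()"
```

```text
turn 0 [ 1.800e-03 -3.000e-04  6.522e-01] deg 37.37
turn 180 [-3.0000e-04 -2.3000e-03 -2.4894e+00] deg 142.63
t 0.1 tcp [202.2 537.7 230.5] open 85.4 F [-0.3  0.1  0.9] T [-0.04 -0.02 -0.02] q [1.1  0.38 0.08 1.27 0.   1.46] ytool [ 0.352  0.936 -0.002] z [-0.001 -0.002 -1.   ]
dxy mm [ 389.5 -608.2]
```

Request:
arm_command:
  motion:
    - [85, 21, -33, 0, 0, 0, 0.04]
    - [85, 21, -33, 0, 0, 0, 0.04]
    - [85, 21, -33, 0, 0, 0, 0.04]
    - [85, 21, -33, 0, 0, 0, 0.04]
    - [85, 21, -33, 0, 0, 0, 0.04]
    - [85, 21, -33, 0, 0, 0, 0.04]
    - [85, 21, -33, 0, 0, 0, 0.04]
    - [85, 21, -33, 0, 0, 0, 0.04]
    - [85, 21, -33, 0, 0, 0, 0.04]
    - [85, 21, -33, 0, 0, 0, 0.04]
    - [85, 21, -33, 0, 0, 0, 0.04]
    - [85, 21, -33, 0, 0, 0, 0.04]
  newtons: 20

```text
t: 1.1
ee_pos: [0.4535, 0.1274, 0.2244]
orientation: [0.251, -3.124, 0.009]
force: [0.5, 0.9, 0.1]
opening: 0.085
```

```bash
python3 -c "from pose import *;pose()"
```

```text
turn 0 [ 0.0066 -0.0065  0.1318] deg 7.57
turn 180 [-0.0097 -0.01   -3.0097] deg 172.45
t 1.1 tcp [453.5 127.4 224.4] open 85.0 F [0.5 0.9 0.1] T [ 0.05 -0.06  0.01] q [ 0.14  0.18 -0.21  1.19 -0.01 -0.02] ytool [-0.16   0.987 -0.005] z [-0.007 -0.006 -1.   ]
dxy mm [ 138.2 -197.9]
```

Request:
arm_command:
  motion:
    - [85, 22, -32, 0, 0.002, -0.002, 0.025]
    - [85, 22, -32, 0, 0.002, -0.002, 0.025]
    - [85, 22, -32, 0, 0.002, -0.002, 0.025]
    - [85, 22, -32, 0, 0, 0, 0.025]
    - [85, 22, -32, 0, 0, 0, 0.02]
    - [85, 18, -24, 0, 0, 0, 0]
    - [85, 6, -8, 0, 0, 0, 0]
    - [85, 0, 0, 0, 0, 0, 0]

```text
t: 1.77
ee_pos: [0.5927, -0.084, 0.2198]
orientation: [0.433, -3.106, 0.001]
force: [0.7, 0.5, -0.9]
opening: 0.085
```

```bash
python3 -c "from pose import *;pose()
im,d=r.get_image('top'); cv2.imwrite('pics/t1.png',cv2.resize(im[150:300,235:435],None,fx=4,fy=4)); im,d=r.get_image('scene'); cv2.imwrite('pics/s1.png',cv2.resize(im[180:330,230:430],None,fx=4,fy=4))"
```

```text
turn 0 [ 0.0012 -0.005   0.0151] deg 0.91
turn 180 [-7.8000e-03 -1.9000e-03 -3.1265e+00] deg 179.14
t 1.77 tcp [592.7 -84.  219.8] open 85.0 F [ 0.7  0.5 -0.9] T [ 0.02  0.01 -0.  ] q [-0.25  0.43  0.14  1.28 -0.   -0.52] ytool [-0.274  0.962  0.   ] z [-0.005 -0.001 -1.   ]
dxy mm [-1.  13.5]
```

Request:
arm_command:
  motion:
    - [85, -1, 13, 0, 0.001, -0.005, 0.015]
    - [85, 0, 0, 0, 0, 0, 0]

```text
t: 2.03
ee_pos: [0.5887, -0.0658, 0.2196]
orientation: [0.464, -3.105, -0.004]
force: [-0.2, 0.6, 0.2]
opening: 0.085
```

```bash
python3 -c "from pose import *;pose()
im,d=r.get_image('top'); cv2.imwrite('pics/t2.png',cv2.resize(im[150:300,235:435],None,fx=4,fy=4)); im,d=r.get_image('scene'); cv2.imwrite('pics/s2.png',cv2.resize(im[150:300,230:430],None,fx=4,fy=4))"
```

```text
turn 0 [-0.0025 -0.0026 -0.0045] deg 0.33
turn 180 [ 0.004  -0.0039  3.1371] deg 179.74
t 2.03 tcp [588.7 -65.8 219.6] open 85.0 F [-0.2  0.6  0.2] T [-0.05  0.02  0.  ] q [-0.22  0.42  0.11  1.27  0.   -0.52] ytool [-0.292  0.956  0.003] z [-0.003  0.002 -1.   ]
dxy mm [ 3.  -4.7]
```

View pics/s2.png

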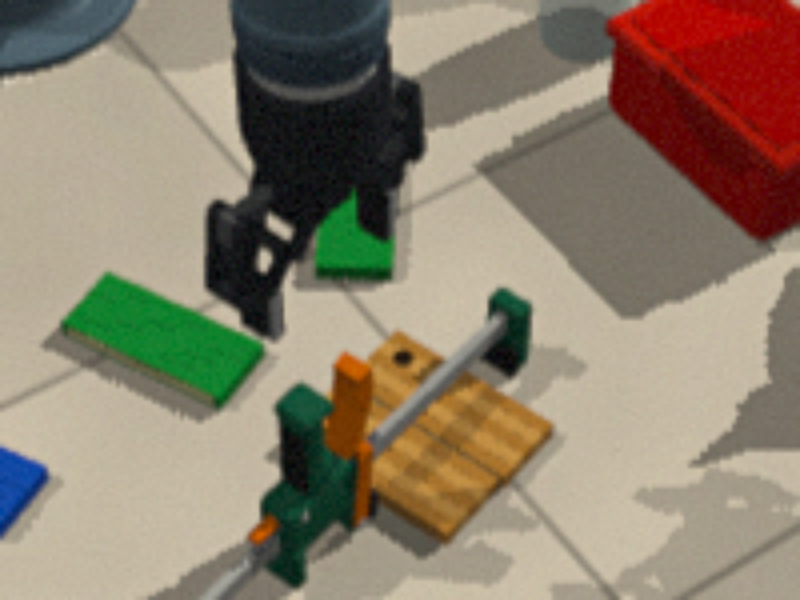

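The gripper hangs above the clamp, with its fingers at about (265,330) and (375,230) in the crop, aligned along the bar. I'll go down in stages.

Request:
arm_command:
  motion:
    - [85, 2, -3, -15, -0.001, -0.001, -0.003]
    - [85, 0, 0, -20, 0, 0, 0]
    - [85, 0, 0, -15, 0, 0, 0]
    - [85, 0, 0, 0, 0, 0, 0]
    - [85, 0, 0, 0, 0, 0, 0]

```text
t: 2.55
ee_pos: [0.5903, -0.0653, 0.1718]
orientation: [-0.47, 3.103, -0.004]
force: [0.4, -0.8, 0.7]
opening: 0.0851
```

```bash
python3 -c "from pose import *;pose()
im,d=r.get_image('top'); cv2.imwrite('pics/t3.png',cv2.resize(im[150:300,235:435],None,fx=4,fy=4)); im,d=r.get_image('scene'); cv2.imwrite('pics/s3.png',cv2.resize(im[180:330,230:430],None,fx=4,fy=4))"
```

```text
turn 0 [ 0.002   0.0038 -0.0083] deg 0.53
turn 180 [-0.006   0.0032  3.1333] deg 179.53
t 2.55 tcp [590.3 -65.3 171.8] open 85.1 F [ 0.4 -0.8  0.7] T [ 0.01  0.02 -0.03] q [-0.22  0.43  0.01  1.14 -0.   -0.52] ytool [-0.296  0.955 -0.003] z [ 0.004 -0.002 -1.   ]
dxy mm [ 1.4 -5.2]
```

View pics/s3.png

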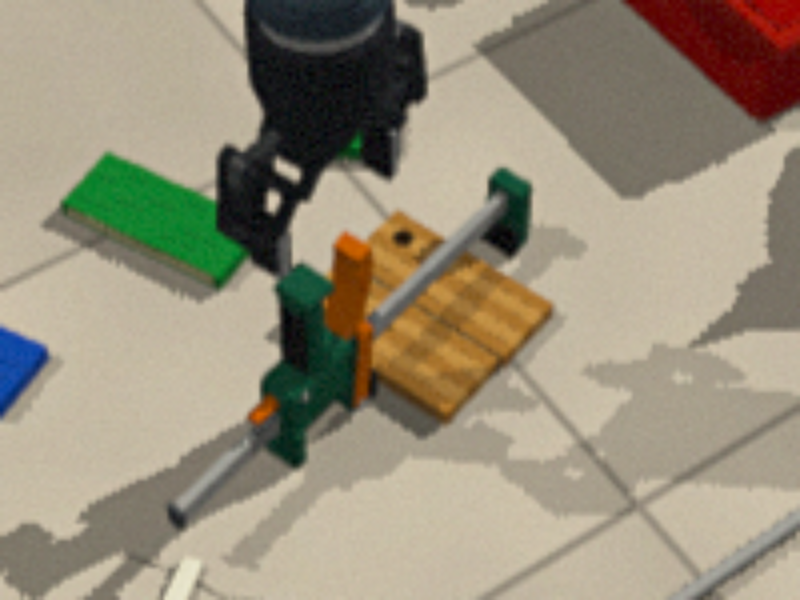

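View pics/t3.png

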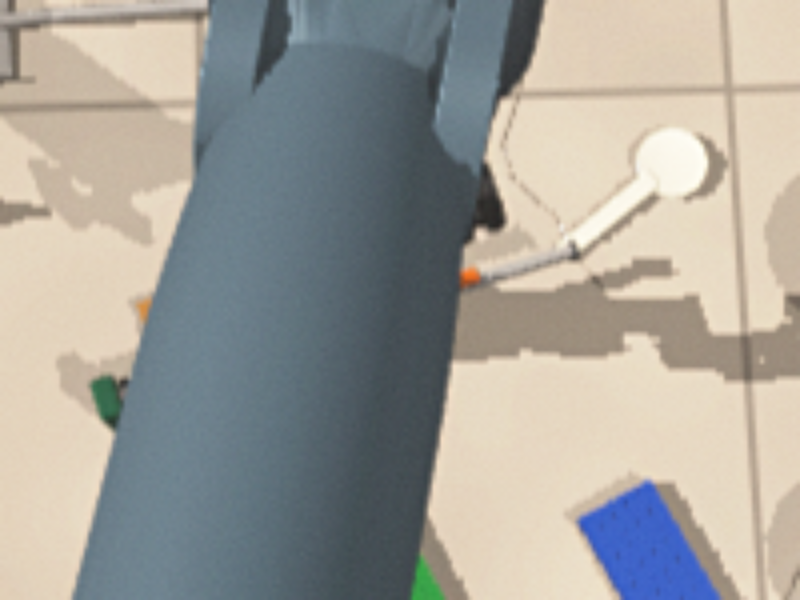

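Request:
arm_command:
  motion:
    - [85, 1, -6, 0, 0.002, 0.003, -0.007]
    - [85, 0, -2, 0, 0, 0, 0]
    - [85, 0, 0, 0, 0, 0, 0]

```text
t: 2.9
ee_pos: [0.5932, -0.0742, 0.1753]
orientation: [-0.459, 3.103, -0.003]
force: [0.7, 0.1, -0.8]
opening: 0.0852
```

```bash
python3 -c "from pose import *;pose()"
```

```text
turn 0 [ 0.0013  0.0055 -0.0012] deg 0.33
turn 180 [-8.6000e-03  2.1000e-03  3.1404e+00] deg 179.93
t 2.9 tcp [593.2 -74.2 175.3] open 85.2 F [ 0.7  0.1 -0.8] T [-0.04 -0.01  0.04] q [-0.23  0.44  0.03  1.15 -0.   -0.52] ytool [-0.289  0.957 -0.003] z [ 0.005 -0.001 -1.   ]
dxy mm [-1.5  3.7]
```

Request:
arm_command:
  motion:
    - [85, -1, 2, -12, 0.001, 0.003, 0]
    - [85, 0, 0, -15, 0, 0, 0]
    - [85, 0, 0, -15, 0, 0, 0]
    - [85, 0, 0, -15, 0, 0, 0]
    - [85, 0, 0, -8, 0, 0, 0]
    - [85, 0, 0, 0, 0, 0, 0]

```text
t: 3.4
ee_pos: [0.5943, -0.0733, 0.108]
orientation: [-0.455, 3.1, -0.004]
force: [0.0, 0.4, 0.5]
opening: 0.0851
```

```bash
python3 -c "from pose import *;pose()
im,d=r.get_image('scene'); cv2.imwrite('pics/s4.png',cv2.resize(im[180:330,230:430],None,fx=4,fy=4))"
```

```text
turn 0 [0.0012 0.0084 0.0008] deg 0.49
turn 180 [ 1.3200e-02 -1.8000e-03 -3.1408e+00] deg 179.96
t 3.4 tcp [594.3 -73.3 108. ] open 85.1 F [0.  0.4 0.5] T [ 0.07  0.01 -0.03] q [-0.23  0.48 -0.09  0.99  0.   -0.52] ytool [-0.287  0.958 -0.004] z [ 0.008 -0.001 -1.   ]
dxy mm [-2.6  2.8]
```

View pics/s4.png

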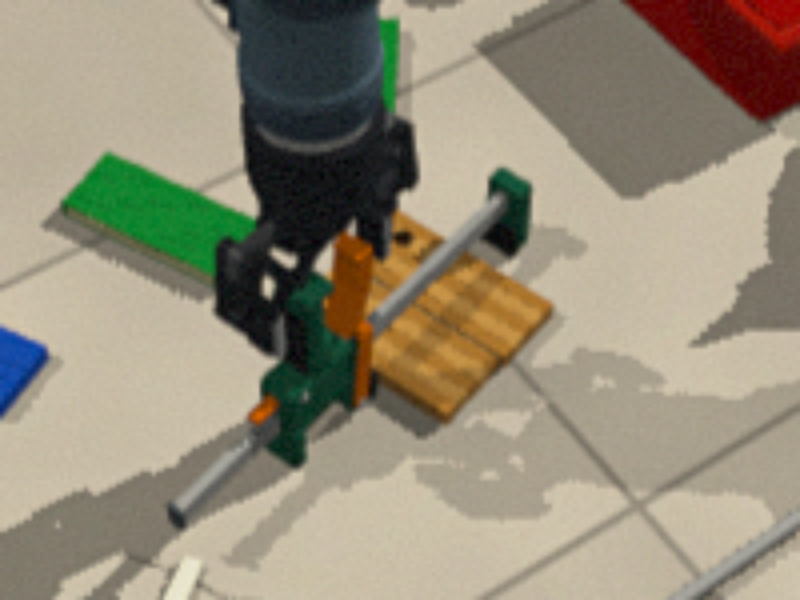

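Run:
```python
from pose import *
s=r.read_state(); M=Ro.from_rotvec(s['orientation']).as_matrix(); p=s['ee_pos']
def c(P):
    u=proj('scene',P); return ((u-[230,180])*4+1.5).round(0)
for sg in(-1,1):
  for lx in(-.011,.011):
    print("pad tip",sg,lx,c(p+M[:,1]*sg*.0425+M[:,0]*lx-M[:,2]*.013), "up 40", c(p+M[:,1]*sg*.0425+M[:,0]*lx-M[:,2]*.053))
a=np.radians(106.75); ex=np.array([np.cos(a),np.sin(a),0]);ey=np.array([-ex[1],ex[0],0]); b=np.array([.5885,-.06,0])
for sx in(-.0415,-.0165):
  for sy in(-.013,.013): print("handle top",sx,sy,c(b+ex*sx+ey*sy+[0,0,.15]))
im,d=r.get_image('scene'); np.save('pics/s5.npy',d); a_=im[215:285,270:340]; cv2.imwrite('pics/s5.png',cv2.resize(a_,None,fx=8,fy=8,interpolation=cv2.INTER_CUBIC))
```

```text
pad tip -1 -0.011 [291. 353.] up 40 [288. 310.]
pad tip -1 0.011 [263. 333.] up 40 [259. 290.]
pad tip 1 -0.011 [387. 263.] up 40 [386. 219.]
pad tip 1 0.011 [358. 245.] up 40 [357. 201.]
handle top -0.0415 -0.013 [308. 306.]
handle top -0.0415 0.013 [273. 283.]
handle top -0.0165 -0.013 [337. 279.]
handle top -0.0165 0.013 [302. 257.]
```

View pics/s5.png

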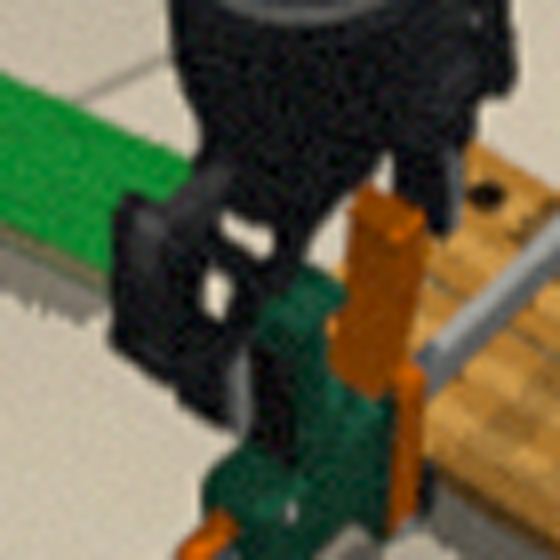

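Request:
arm_command:
  motion:
    - [85, -1, 3, -6, 0.001, 0.006, 0]
    - [85, 0, 0, -4, 0, 0, 0]
    - [85, 0, 0, 0, 0, 0, 0]

```text
t: 3.75
ee_pos: [0.5959, -0.0706, 0.1013]
orientation: [-0.455, 3.101, -0.004]
force: [-0.1, -0.4, 0.3]
opening: 0.0854
```

```bash
python3 -c "from pose import *;pose()"
```

```text
turn 0 [0.0014 0.008  0.0008] deg 0.47
turn 180 [ 1.2500e-02 -2.2000e-03 -3.1407e+00] deg 179.95
t 3.75 tcp [595.9 -70.6 101.3] open 85.4 F [-0.1 -0.4  0.3] T [ 0.02  0.02 -0.07] q [-0.22  0.49 -0.1   0.98  0.   -0.52] ytool [-0.287  0.958 -0.004] z [ 0.008 -0.001 -1.   ]
dxy mm [-4.2  0.1]
```

Request:
arm_command:
  motion:
    - [85, -5, 0, -3, 0.001, 0.01, 0]
    - [70, 0, 0, 0, 0, 0, 0]
    - [62, 0, 0, 0, 0, 0, 0]
    - [62, 0, 0, 0, 0, 0, 0]
  newtons: 20

```text
t: 4.08
ee_pos: [0.5912, -0.0705, 0.099]
orientation: [0.457, -3.107, 0.0]
force: [-0.5, 0.9, -0.0]
opening: 0.0622
```

```bash
python3 -c "from pose import *;pose()
im,d=r.get_image('scene'); cv2.imwrite('pics/s6.png',cv2.resize(im[200:310,260:370],None,fx=5,fy=5,interpolation=cv2.INTER_CUBIC))"
```

```text
turn 0 [ 0.0004 -0.0013  0.0005] deg 0.08
turn 180 [-2.0000e-03 -6.0000e-04 -3.1411e+00] deg 179.97
t 4.08 tcp [591.2 -70.5  99. ] open 62.2 F [-0.5  0.9 -0. ] T [0.12 0.07 0.  ] q [-0.22  0.49 -0.1   0.98 -0.   -0.52] ytool [-0.288  0.958 -0.   ] z [-0.001 -0.    -1.   ]
dxy mm [ 0.5 -0. ]
```

View pics/s6.png

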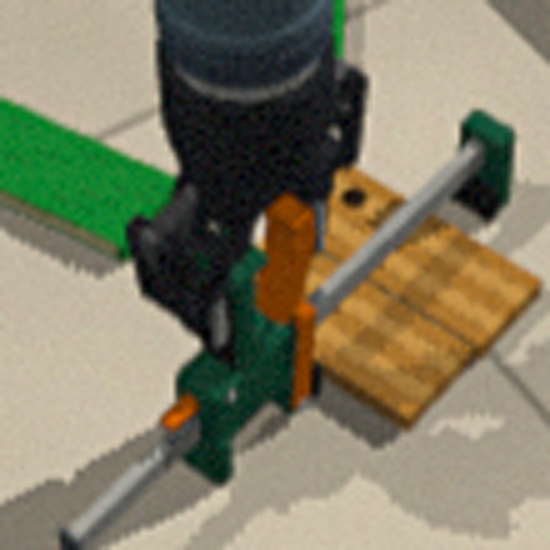

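Request:
arm_command:
  motion:
    - [50, 0, 0, 0, 0, 0, 0]
    - [40, 0, 0, 0, 0, 0, 0]
    - [30, 0, 0, 0, 0, 0, 0]
    - [25, 0, 0, 0, 0, 0, 0]
    - [25, 0, 0, 0, 0, 0, 0]
    - [25, 0, 0, 0, 0, 0, 0]
  newtons: 20

```text
t: 4.63
ee_pos: [0.5941, -0.0732, 0.102]
orientation: [-0.454, 3.104, -0.01]
force: [0.1, -0.6, 2.6]
opening: 0.0337
```

```bash
python3 -c "from pose import *;pose()
im,d=r.get_image('scene'); cv2.imwrite('pics/s7.png',cv2.resize(im[200:310,260:370],None,fx=5,fy=5,interpolation=cv2.INTER_CUBIC))"
```

```text
turn 0 [0.0055 0.0052 0.0017] deg 0.44
turn 180 [ 0.0082 -0.0086 -3.1399] deg 179.9
t 4.63 tcp [594.1 -73.2 102. ] open 33.7 F [ 0.1 -0.6  2.6] T [-0.08  0.08  0.03] q [-0.23  0.48 -0.1   0.98 -0.   -0.52] ytool [-0.287  0.958 -0.007] z [ 0.005 -0.005 -1.   ]
dxy mm [-2.4  2.7]
```

View pics/s7.png

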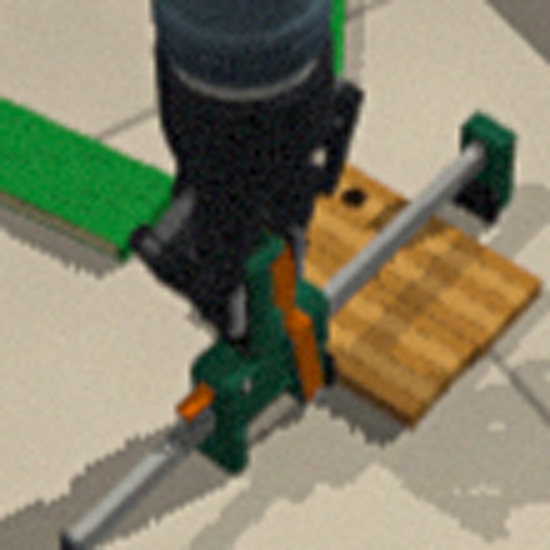

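Request:
arm_command:
  motion:
    - [66, -1, 1, -2, 0.002, 0.003, 0]
    - [66, 0, 0, 0, 0, 0, 0]
    - [66, 0, 0, 0, 0, 0, 0]
    - [66, 0, 0, 0, 0, 0, 0]
  newtons: 20

```text
t: 5.02
ee_pos: [0.5916, -0.0703, 0.0985]
orientation: [0.456, -3.107, -0.0]
force: [0.5, 0.5, 0.2]
opening: 0.0659
```

```bash
python3 -c "from pose import *;pose()
im,d=r.get_image('scene'); cv2.imwrite('pics/s8.png',cv2.resize(im[200:310,260:370],None,fx=5,fy=5,interpolation=cv2.INTER_CUBIC))"
```

```text
turn 0 [-0.     -0.001   0.0008] deg 0.07
turn 180 [-1.6000e-03  0.0000e+00 -3.1408e+00] deg 179.95
t 5.02 tcp [591.6 -70.3  98.5] open 65.9 F [0.5 0.5 0.2] T [ 0.13 -0.02 -0.02] q [-0.22  0.49 -0.1   0.98 -0.   -0.52] ytool [-0.287  0.958  0.   ] z [-0.001  0.    -1.   ]
dxy mm [ 0.1 -0.2]
```

View pics/s8.png

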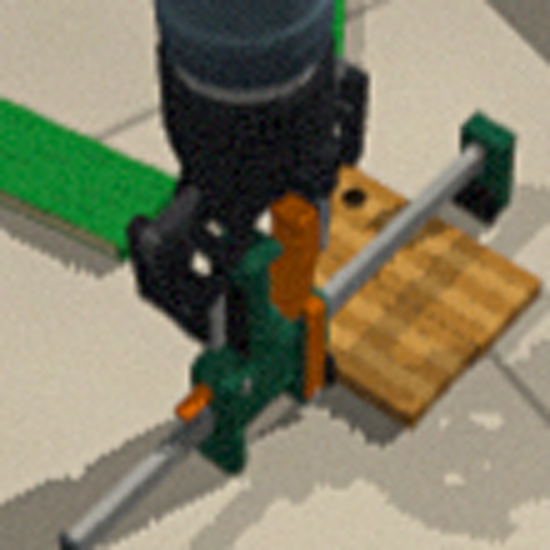

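Request:
arm_command:
  motion:
    - [25, 0, 0, 0, 0, 0, 0]
    - [25, 0, 0, 0, 0, 0, 0]
    - [25, 0, 0, 0, 0, 0, 0]
    - [25, 0, 0, 0, 0, 0, 0]
    - [25, 0, 0, 0, 0, 0, 0]
  newtons: 20

```text
t: 5.48
ee_pos: [0.5924, -0.0709, 0.0995]
orientation: [-0.456, 3.108, -0.002]
force: [0.4, 0.2, 0.7]
opening: 0.0337
```

```bash
python3 -c "from pose import *;pose()
im,d=r.get_image('scene'); cv2.imwrite('pics/s9.png',cv2.resize(im[200:310,260:370],None,fx=5,fy=5,interpolation=cv2.INTER_CUBIC))"
```

```text
turn 0 [0.0014 0.0007 0.0007] deg 0.1
turn 180 [ 1.2000e-03 -2.3000e-03 -3.1409e+00] deg 179.96
t 5.48 tcp [592.4 -70.9  99.5] open 33.7 F [0.4 0.2 0.7] T [0.21 0.09 0.05] q [-0.22  0.49 -0.1   0.98 -0.   -0.52] ytool [-0.288  0.958 -0.002] z [ 0.001 -0.001 -1.   ]
dxy mm [-0.7  0.4]
```

View pics/s9.png

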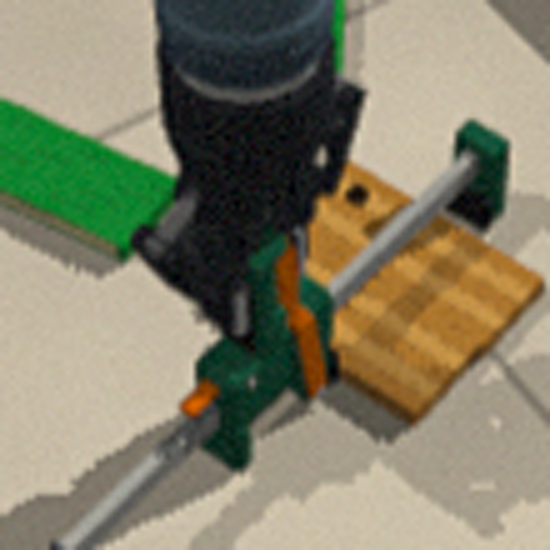

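The trigger goes home at 33.7 mm and the far jaw comes in, now near (480,175) in the crop. I'll keep pumping.

Request:
arm_command:
  motion:
    - [66, 0, 0, 0, 0, 0, 0]
    - [66, 0, 0, 0, 0, 0, 0]
    - [66, 0, 0, 0, 0, 0, 0]
    - [66, 0, 0, 0, 0, 0, 0]
    - [25, 0, 0, 0, 0, 0, 0]
    - [25, 0, 0, 0, 0, 0, 0]
    - [25, 0, 0, 0, 0, 0, 0]
    - [25, 0, 0, 0, 0, 0, 0]
    - [25, 0, 0, 0, 0, 0, 0]
  newtons: 20

```text
t: 6.28
ee_pos: [0.5921, -0.0706, 0.0993]
orientation: [-0.457, 3.108, -0.001]
force: [-0.2, -0.2, 0.7]
opening: 0.0337
```

```bash
python3 -c "from pose import *;pose()
im,d=r.get_image('scene'); cv2.imwrite('pics/s10.png',cv2.resize(im[200:310,260:370],None,fx=5,fy=5,interpolation=cv2.INTER_CUBIC))"
```

```text
turn 0 [0.0009 0.0002 0.0005] deg 0.06
turn 180 [ 3.0000e-04 -1.4000e-03 -3.1411e+00] deg 179.97
t 6.28 tcp [592.1 -70.6  99.3] open 33.7 F [-0.2 -0.2  0.7] T [0.23 0.1  0.03] q [-0.22  0.49 -0.1   0.98 -0.   -0.52] ytool [-0.288  0.958 -0.001] z [ 0.    -0.001 -1.   ]
dxy mm [-0.4  0.1]
```

View pics/s10.png

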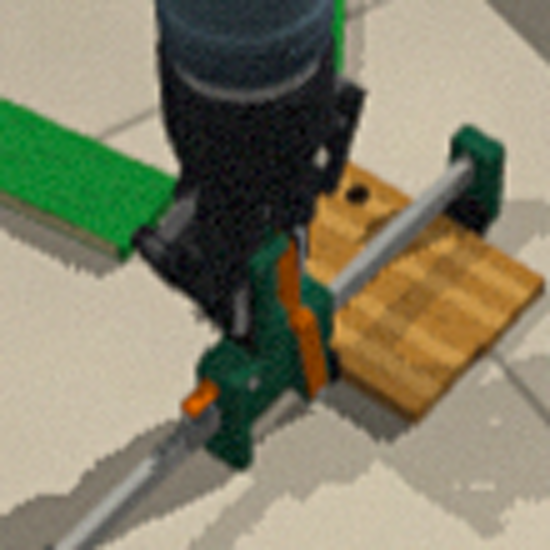

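Request:
arm_command:
  motion:
    - [66, 0, 0, 0, 0, 0, 0]
    - [66, 0, 0, 0, 0, 0, 0]
    - [66, 0, 0, 0, 0, 0, 0]
    - [66, 0, 0, 0, 0, 0, 0]
    - [25, 0, 0, 0, 0, 0, 0]
    - [25, 0, 0, 0, 0, 0, 0]
    - [25, 0, 0, 0, 0, 0, 0]
    - [25, 0, 0, 0, 0, 0, 0]
    - [25, 0, 0, 0, 0, 0, 0]
  newtons: 20

```text
t: 7.08
ee_pos: [0.5921, -0.0704, 0.0992]
orientation: [-0.457, 3.108, -0.001]
force: [-0.7, 0.3, 1.9]
opening: 0.0336
```

Request:
arm_command:
  motion:
    - [66, 0, 0, 0, 0, 0, 0]
    - [66, 0, 0, 0, 0, 0, 0]
    - [66, 0, 0, 0, 0, 0, 0]
    - [66, 0, 0, 0, 0, 0, 0]
    - [25, 0, 0, 0, 0, 0, 0]
    - [25, 0, 0, 0, 0, 0, 0]
    - [25, 0, 0, 0, 0, 0, 0]
    - [25, 0, 0, 0, 0, 0, 0]
    - [25, 0, 0, 0, 0, 0, 0]
  newtons: 20

```text
t: 7.83
ee_pos: [0.592, -0.0704, 0.0992]
orientation: [0.457, -3.108, 0.001]
force: [0.3, 0.1, -0.5]
opening: 0.0358
```

```bash
python3 -c "from pose import *;pose()
im,d=r.get_image('scene'); cv2.imwrite('pics/s11.png',cv2.resize(im[200:310,260:370],None,fx=5,fy=5,interpolation=cv2.INTER_CUBIC))"
```

```text
turn 0 [ 0.0004 -0.0001  0.0005] deg 0.04
turn 180 [-1.0000e-04 -7.0000e-04 -3.1411e+00] deg 179.97
t 7.83 tcp [592.  -70.4  99.2] open 35.8 F [ 0.3  0.1 -0.5] T [0.37 0.11 0.09] q [-0.22  0.49 -0.1   0.98 -0.   -0.52] ytool [-0.288  0.958 -0.   ] z [-0. -0. -1.]
dxy mm [-0.3 -0.1]
```

View pics/s11.png

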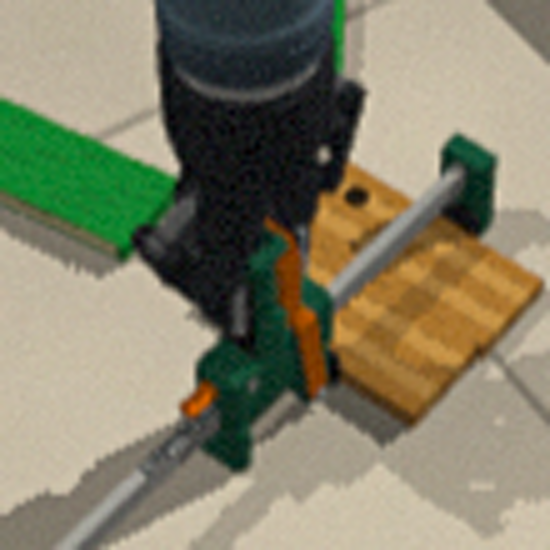

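The opening reads 35.8 mm against 33.7 mm at home, so the trigger has stalled near home. The far jaw reaches the board at about (470,210). I'll let out and squeeze again.

Request:
arm_command:
  motion:
    - [66, 0, 0, 0, 0, 0, 0]
    - [66, 0, 0, 0, 0, 0, 0]
    - [66, 0, 0, 0, 0, 0, 0]
    - [66, 0, 0, 0, 0, 0, 0]
    - [25, 0, 0, 0, 0, 0, 0]
    - [25, 0, 0, 0, 0, 0, 0]
    - [25, 0, 0, 0, 0, 0, 0]
    - [25, 0, 0, 0, 0, 0, 0]
    - [25, 0, 0, 0, 0, 0, 0]
    - [25, 0, 0, 0, 0, 0, 0]
  newtons: 20

```text
t: 8.72
ee_pos: [0.5919, -0.0699, 0.0993]
orientation: [-0.457, 3.108, 0.001]
force: [-0.7, -0.1, 0.6]
opening: 0.0434
```

```bash
python3 -c "from pose import *;pose()
im,d=r.get_image('scene'); np.save('pics/s12.npy',d);cv2.imwrite('pics/s12r.png',im);cv2.imwrite('pics/s12.png',cv2.resize(im[200:310,260:370],None,fx=5,fy=5,interpolation=cv2.INTER_CUBIC))
im,d=r.get_image('top'); cv2.imwrite('pics/t12.png',cv2.resize(im[180:300,235:395],None,fx=5,fy=5,interpolation=cv2.INTER_CUBIC))"
```

```text
turn 0 [-0.0008 -0.0001  0.0004] deg 0.05
turn 180 [-2.0000e-04  1.3000e-03 -3.1412e+00] deg 179.98
t 8.72 tcp [591.9 -69.9  99.3] open 43.4 F [-0.7 -0.1  0.6] T [0.43 0.19 0.04] q [-0.22  0.49 -0.1   0.98  0.   -0.52] ytool [-0.288  0.958  0.001] z [-0.     0.001 -1.   ]
dxy mm [-0.2 -0.6]
```

View pics/s12.png

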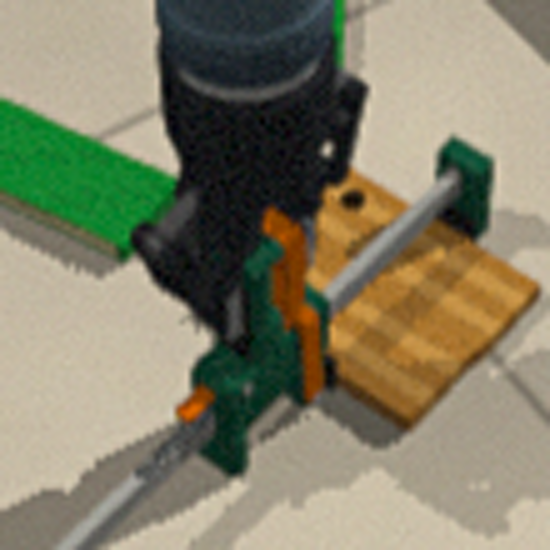

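View pics/t12.png

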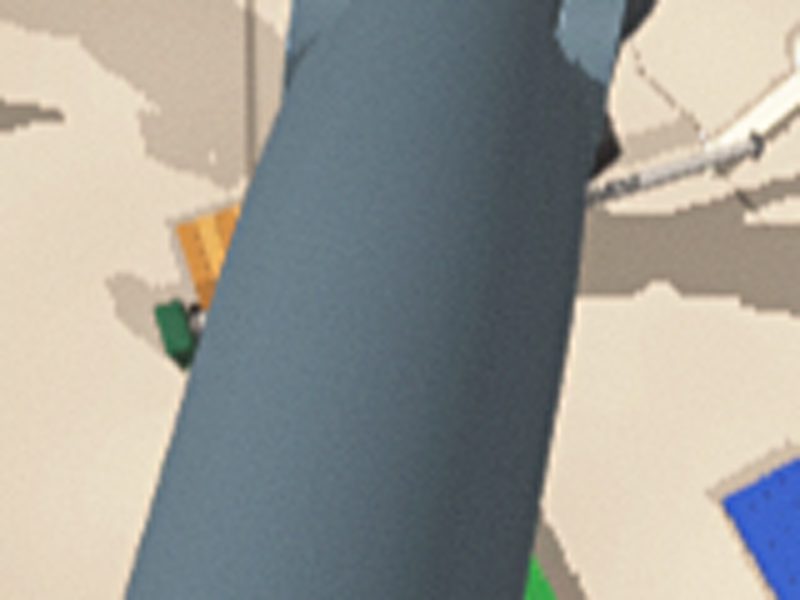

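Now it has stalled at 43.4 mm, well short of home, so the jaws are tight. I'll check the seam and raise the squeeze moderately.

Request:
arm_command:
  motion:
    - [25, 0, 0, 0, 0, 0, 0]
    - [25, 0, 0, 0, 0, 0, 0]
    - [25, 0, 0, 0, 0, 0, 0]
    - [25, 0, 0, 0, 0, 0, 0]
  newtons: 28

```text
t: 9.15
ee_pos: [0.592, -0.0702, 0.0995]
orientation: [-0.457, 3.108, 0.001]
force: [-0.0, -0.4, 1.4]
opening: 0.042
```

Run:
```python
from pose import *
pose()
im,d=r.get_image('scene'); cv2.imwrite('pics/s13.png',cv2.resize(im[228:290,310:375],None,fx=9,fy=9,interpolation=cv2.INTER_CUBIC))
```

```text
turn 0 [-0.0007  0.0001  0.0006] deg 0.06
turn 180 [ 2.000e-04  1.100e-03 -3.141e+00] deg 179.96
t 9.15 tcp [592.  -70.2  99.5] open 42.0 F [-0.  -0.4  1.4] T [0.5 0.3 0.1] q [-0.22  0.49 -0.1   0.99  0.   -0.52] ytool [-0.288  0.958  0.001] z [ 0.     0.001 -1.   ]
dxy mm [-0.3 -0.3]
```

View pics/s13.png

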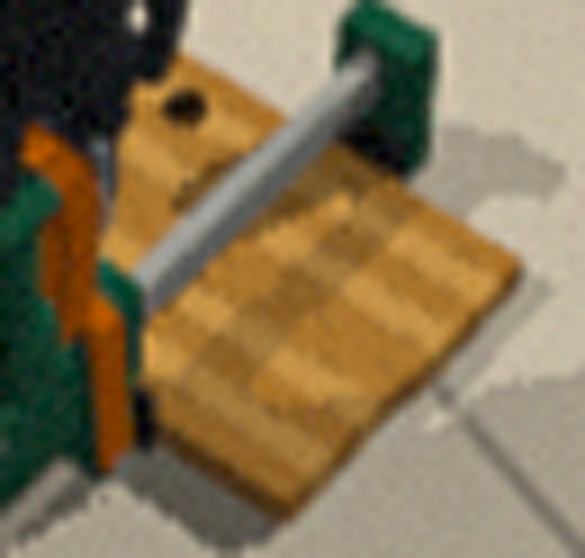

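The seam is shut, with no dark line across the board, and both pads are on the edges. I'll start the lift slowly.

Request:
arm_command:
  motion:
    - [25, 0, 0, 4, 0, 0, 0]
    - [25, 0, 0, 6, 0, 0, 0]
    - [25, 0, 0, 8, 0, 0, 0]
    - [25, 0, 0, 8, 0, 0, 0]
    - [25, 0, 0, 4, 0, 0, 0]
    - [25, 0, 0, 0, 0, 0, 0]
  newtons: 28

```text
t: 9.7
ee_pos: [0.5887, -0.0706, 0.1287]
orientation: [0.455, -3.1, 0.001]
force: [0.4, -0.1, -6.1]
opening: 0.042
```

Run:
```python
from pose import *
pose()
im,d=r.get_image('scene'); cv2.imwrite('pics/s14.png',cv2.resize(im[190:320,250:390],None,fx=5,fy=5,interpolation=cv2.INTER_CUBIC))
```

```text
turn 0 [ 0.0018 -0.0083  0.0007] deg 0.49
turn 180 [-1.3000e-02 -2.8000e-03 -3.1408e+00] deg 179.96
t 9.7 tcp [588.7 -70.6 128.7] open 42.0 F [ 0.4 -0.1 -6.1] T [-0.21 -0.12  0.03] q [-0.22  0.47 -0.05  1.06 -0.   -0.52] ytool [-0.288  0.958  0.001] z [-0.008 -0.002 -1.   ]
dxy mm [3.  0.1]
```

View pics/s14.png

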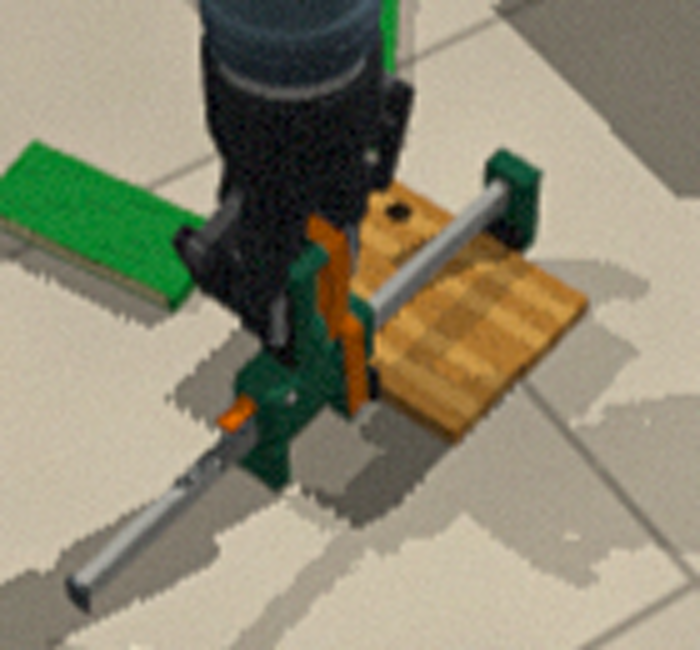

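The board is off the tiles, held between the pads, and the opening is steady at 42 mm. I'll go on up.

Request:
arm_command:
  motion:
    - [25, 1, 0, 6, 0.001, -0.003, 0]
    - [25, 0, 0, 9, 0, 0, 0]
    - [25, 0, 0, 10, 0, 0, 0]
    - [25, 0, 0, 10, 0, 0, 0]
    - [25, 0, 0, 10, 0, 0, 0]
    - [25, 0, 0, 10, 0, 0, 0]
    - [25, 0, 0, 7, 0, 0, 0]
    - [25, 0, 0, 4, 0, 0, 0]
    - [25, 0, 0, 0, 0, 0, 0]
    - [25, 0, 0, 0, 0, 0, 0]
  newtons: 28

```text
t: 10.58
ee_pos: [0.5896, -0.0706, 0.2027]
orientation: [0.456, -3.105, 0.001]
force: [-0.0, -0.0, -6.2]
opening: 0.0418
```

```bash
cat > tilt.py <<'E'
from pose import *
pose()
im,d=r.get_image('scene'); 
import sys
cv2.imwrite(f'pics/{sys.argv[1]}.png',cv2.resize(im[150:300,240:400],None,fx=5,fy=5,interpolation=cv2.INTER_CUBIC))
f,cx,cy,R,t=cal('scene'); hsv=cv2.cvtColor(im,cv2.COLOR_BGR2HSV)
v,u=np.mgrid[150:300,240:400]; D=d[v,u]; P=(np.stack([(u-cx)/f*D,(v-cy)/f*D,D],-1)-t)@R
h=hsv[v,u]; m=(h[...,0]>8)&(h[...,0]<25)&(h[...,1]>90)&(h[...,2]>70)&(D>0)&(P[...,0]>.42)
q=P[m]; zm=np.median(q[:,2])
for k in range(5):
    A=np.c_[q[:,:2]-[.57,.03],np.ones(len(q))]; c=np.linalg.lstsq(A,q[:,2],rcond=None)[0]; e=q[:,2]-A@c
    q=q[abs(e)<max(.003,1.5*e.std())]
ex=np.array([-.288,.958]);ey=np.array([-.958,-.288])
print("board top z",c[2].round(4),"slope along clamp deg",np.degrees(c[:2]@ex).round(2),"across",np.degrees(c[:2]@ey).round(2),len(q), "median z",zm.round(3))
l=(q[:,:2])@np.c_[ex,ey]; print("ext",np.ptp(np.percentile(l[:,0],[1,99])),np.ptp(np.percentile(l[:,1],[1,99])))
E
python3 tilt.py s15
```

```text
turn 0 [ 0.0014 -0.0033  0.0008] deg 0.21
turn 180 [-5.1000e-03 -2.2000e-03 -3.1408e+00] deg 179.96
t 10.58 tcp [589.6 -70.6 202.7] open 41.8 F [-0.  -0.  -6.2] T [-0.18 -0.01 -0.  ] q [-0.22  0.43  0.08  1.23 -0.   -0.52] ytool [-0.287  0.958 -0.   ] z [-0.003 -0.001 -1.   ]
dxy mm [2.1 0.1]
board top z 0.1151 slope along clamp deg -0.78 across 0.32 1146 median z 0.116
ext 0.10761397743944849 0.1255939923354777
```

View pics/s15.png

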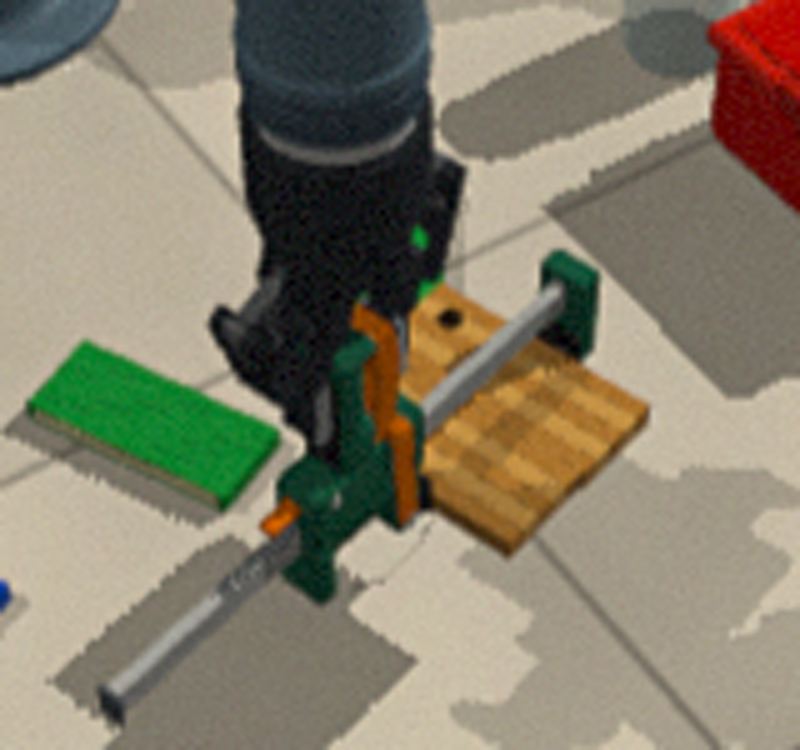

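Request:
arm_command:
  motion:
    - [25, 0, 0, -1, 0, 0, 0]
    - [25, 0, 0, 0, 0, 0, 0]
    - [25, 0, 0, 0, 0, 0, 0]
    - [25, 0, 0, 0, 0, 0, 0]
    - [25, 0, 0, 0, 0, 0, 0]
    - [25, 0, 0, 0, 0, 0, 0]
  newtons: 28

```text
t: 11.13
ee_pos: [0.5877, -0.0702, 0.1985]
orientation: [0.455, -3.1, -0.002]
force: [-1.2, 0.6, -5.2]
opening: 0.0417
```

```bash
python3 tilt.py s16
python3 - <<'E'
from h import *
a=cv2.imread('pics/top0.png'); b,_=r.get_image('top'); dd=cv2.absdiff(a,b).max(2)
out=b.copy(); out[dd>60]=(255,0,255); cv2.imwrite('pics/t16.png',out)
E
```

```text
turn 0 [ 0.0002 -0.0088  0.0008] deg 0.51
turn 180 [-1.3800e-02 -3.0000e-04 -3.1408e+00] deg 179.96
t 11.13 tcp [587.7 -70.2 198.5] open 41.7 F [-1.2  0.6 -5.2] T [-0.17 -0.03 -0.  ] q [-0.22  0.43  0.08  1.22 -0.   -0.52] ytool [-0.287  0.958  0.002] z [-0.009 -0.    -1.   ]
dxy mm [ 4.  -0.3]
board top z 0.1111 slope along clamp deg -0.53 across 0.58 1152 median z 0.111
ext 0.10767354601285456 0.12538241987513743
```

View pics/t16.png

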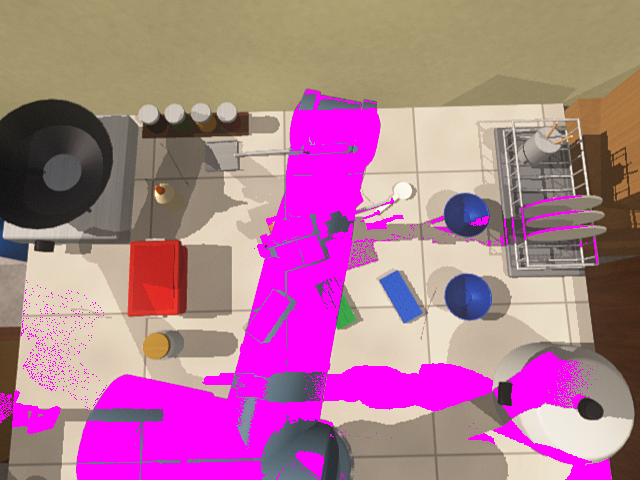

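View pics/s16.png

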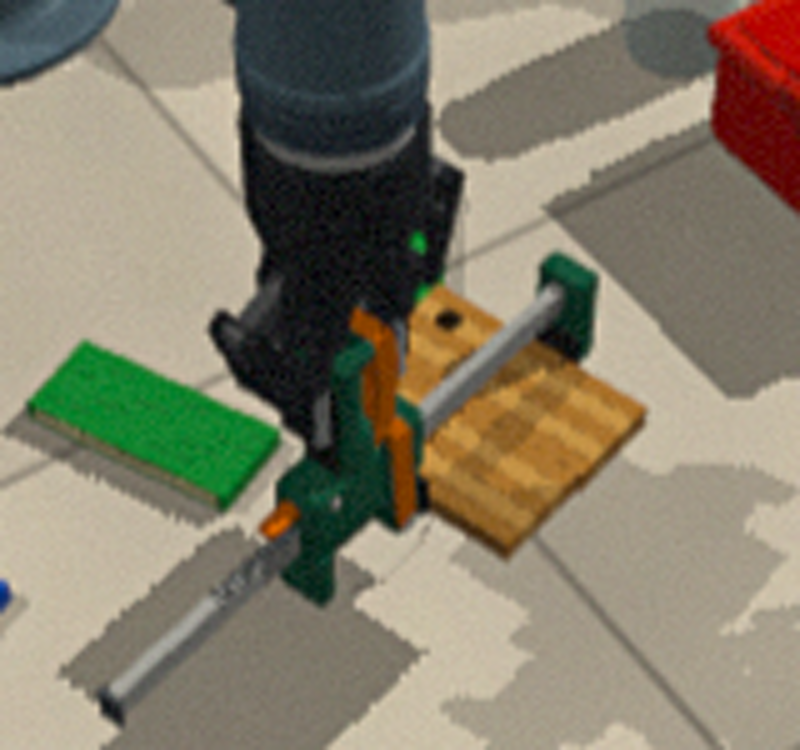

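Request:
arm_command:
  motion:
    - [25, 1, 0, 3, 0, -0.008, 0]
    - [25, 0, 0, 0, 0, 0, 0]
    - [25, 0, 0, 0, 0, 0, 0]
  newtons: 28

```text
t: 11.48
ee_pos: [0.5889, -0.0703, 0.2019]
orientation: [-0.456, 3.108, -0.0]
force: [0.6, 0.3, -5.1]
opening: 0.042
```

```bash
python3 tilt.py s17; python3 -c "
from rig import r
print(r.job_done())"
```

```text
turn 0 [0.0002 0.0002 0.0008] deg 0.05
turn 180 [ 3.0000e-04 -4.0000e-04 -3.1408e+00] deg 179.95
t 11.48 tcp [588.9 -70.3 201.9] open 42.0 F [ 0.6  0.3 -5.1] T [-0.17 -0.03  0.  ] q [-0.23  0.42  0.07  1.22 -0.   -0.52] ytool [-0.287  0.958 -0.   ] z [ 0. -0. -1.]
dxy mm [ 2.8 -0.2]
board top z 0.1142 slope along clamp deg -0.9 across 0.27 1168 median z 0.115
ext 0.1074653695634437 0.12571282791431582
the job is handed in; nothing more can be done
None
```

The board is clamped shut and held up level about 10 cm off the tiles, with the trigger still squeezed. I handed the job in at about 11.5 s.

**Clamping:** I took the clamp by handle and trigger only and squeezed six times at 20 N. The trigger went home on the first four squeezes (opening 33.7 mm) and stalled near home on the fifth (35.8 mm). On the sixth it stalled well short of home (43.4 mm), so the jaws were tight. I then held 28 N, which should put about 56 N on the board, against 80 N to crush it. I worked that out from the figures given; I had no direct reading of the force on the board.

**Last checks:**
- **Height and level:** the board's underside is about 100 mm up. It tilts about 0.9° along the clamp and 0.3° across.
- **Hold:** the opening was steady at 42 mm, and the wrist carried about 5 N, which matches the clamp plus the board.
- **Joint:** no seam gap shows in the pictures. In one close-up the board's long edge had a faint kink at the joint, so the halves may be about 1 mm out of line.
- **Rest of the counter:** comparing pictures from before and after, nothing moved where it could be seen. The arm hid part of the view from above, including the two green look-alike boards and part of the spatula.

**Disagreement:** the two cameras placed the clamp about 4 mm apart, so I used the average for the grasp.

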